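Vent the vacuum manifold with its pull knob

ROBOT

A 6-joint arm with a two-finger parallel gripper is mounted at the origin on the work surface. World frame = base frame: x ahead of the robot, y to its left, z up, the work surface at z = 0. Lengths are in m, angles in rad, forces in N, time in s.
With the tool pointing down it reaches from about 0.325 to 0.925 m from the base axis. Payload 3.1 kg.
Tool frame: the origin (TCP) lies between the finger pads; the fingertips stand 17 mm ahead of it and the grasp point (between the pads) lies 2 mm behind it; z points along the fingers, y is the line along which they close (so a half turn about z gives the same grasp; the last joint's range is limited). The gripper opens to 85 mm and grips with 20 to 120 N. Pads are 22 mm wide; open, the fingers measure 114 mm over their backs; the gripper's body (76 mm by 85 mm) begins 54 mm behind the grasp point. The pads swing forward as they close: fully open they stand 13 mm farther back than shut.
Start: joints at [1.025, 0.217, 1.613, -0, 1.311, -0.112], TCP at [0.263, 0.567, 0.248] pointing down, gripper open.
Joint ranges: [-2.75, 2.75], [-0.78, 2.1], [0.31, 2.55], [-1.13, 4.27], [0.13, 2.63], [-2.58, 2.58]. Speed limits (rad/s): [2.79, 2.79, 3.14, 3.14, 3.14, 3.14].

INTERFACE

Orientations are given as a rotation vector (axis times angle).
In Python, from cell import arm gives the robot as it stands. The module is installed in compiled form; this text tells all that it offers.
- The arm moves only by the tool carry_out, never from a script. Its argument "commands" is a list of rows, each an object with "rotation": the turn, a rotation vector about the world's x, y, z in degrees, a list of three; "linear": the shift along the world's x, y, z in m, a list of three; "jaw": the finger opening in m, from 0 to 0.0854. In form: [{"rotation": [rx, ry, rz], "linear": [tx, ty, tz], "jaw": jaw}, ...]. A call has 1 to 20 rows; each row shifts and turns the commanded pose from where the row before left it; what a row does not reach is not made up. A row lasts 1/8 s, in which the tool goes at most 62.5 mm and 10.7 degrees, less where a joint would pass 70% of its speed; a pose out of reach is approached as far as the arm can. A call with a gripper value outside its range is refused whole. The fingers move at their own pace and stop on an object; the grip force is fixed at half the most. Time passes only in rows, so rows that do not move let the fingers close. It gives the time, the measured TCP pose, the force, the opening and the grip force at its end, in the units of the state.
- arm.get_obs(): the state, without advancing time (a new reading comes with each control period).
- arm.snapshot(name): name is "scene" or "top"; returns (picture, depth): 420x560x3 uint8, red, green, blue; 420x560 float32, m along the optical axis (not along the pixel's ray), 0 where there is no reading.
- arm.calibration(name): a dict with "K" (3x3 intrinsics, pixels), "camera_from_world" (4x4, takes a point from world to camera coordinates). Camera axes: x right, y down, z forward; pixel columns grow to the right and rows downward; lengths in m; the calibration is good to about 2 mm. A picture is of the moment at which its call begins. calibration takes no time and is no camera call.
- arm.hand_in(): hands the job in; it is judged then, once.
Trained networks look in the newest picture that a camera, given by its name, has taken for a name from the list of things; names that differ only in an ending like _2 or _b are one class to them, and where a whole thing is asked for, a point or a joint stands for the part that bears it (a point fixed in the world has none). Each returns a list of dicts, best first, with "score" (0 to 1); they miss things now and then, are a little off and sometimes report something else, mostly with a low value. They report only what shows in the picture. A call takes as long as a camera call.
- arm.boxes_of(camera, label): "xy" ([column, row] in pixels, amid what is visible of it).
- arm.tip_of(camera, label): "xy" ([column, row] in pixels: a listed point, or the origin of a listed thing).
The state is a dict: "t": time; "joint_positions": joint angles; "joint_vel": joint speeds; "tau": joint torques, N m; "position": TCP position; "orientation": TCP orientation; "force": force on the tool from outside, world axes, zero at the start; "moment": the same for the moment, N m; "gripper_width": finger opening in m; "finger_force": force on a finger pad.
Only numpy, scipy, OpenCV 4.12 (cv2) and the standard library are available. Lean on these libraries where they do the work, as an engineer would, in place of code of your own. Each camera call takes 0.05 s, during which the arm holds its last target. There are 200 camera calls.

TASK

Vent the vacuum manifold on the lab bench: pull the yellow knob straight up to its detent, keep it out for at least two seconds, then push it fully home again and let go. Leave the blue knob pulled out and the white knob pushed in, as they are.

Things in the scene. Friction and masses are not known exactly. Their poses are not given: they have to be found in the camera images.
- vent_knob (a joint): The vent knob: a round yellow plastic knob, 30 mm in diameter and 30 mm tall, standing upright on a grey valve block of the manifold. It slides straight up; joint value 0 m = pushed fully in, 0.025 m = pulled out to its detent. It snaps and stays at whichever end is nearer. Starts pushed in. Breaking it out takes a pull of about 6 N, pushing it back about 5 N. The stroke is 25 mm.
- vent_grip (a point): Centre of the yellow knob's head, 15 mm below its flat top; moves with the knob. Knob in: 93 mm above the bench, head's underside 18 mm above the 70 mm square block (a 26 mm wide collar between). z up, the way it pulls; y along the row of three knobs, 90 mm apart in any order (108 mm tall gauge 102 mm past the +y one); x across the row, free for 60 mm either side above the block.
- pump_knob (a joint): The blue bystander: a round blue plastic knob, 30 mm in diameter and 30 mm tall, standing upright on a grey valve block of the manifold. It slides straight up; joint value 0 m = pushed fully in, 0.025 m = pulled out to its detent. It snaps and stays at whichever end is nearer. Starts pulled out and must stay out.
- line_knob (a joint): The white bystander: a round white plastic knob, 30 mm in diameter and 30 mm tall, standing upright on a grey valve block of the manifold. It slides straight up; joint value 0 m = pushed fully in, 0.025 m = pulled out to its detent. It snaps and stays at whichever end is nearer. Starts pushed in and must stay in.

How it is judged:
On the way:
1. the yellow knob is out at its detent (at least 20 of 25 mm) for two seconds (value of joint vent_knob above 0.02 m), for 1.9 s.
At the end, for the whole second after the job is handed in: The yellow knob is fully in again (within 4 mm), the blue knob still out (at least 20 mm), the white knob still in (within 5 mm) (value of joint vent_knob below 0.004 m and value of joint pump_knob above 0.02 m and value of joint line_knob below 0.005 m); the robot touches nothing.
It fails at once if the blue knob is pushed in (value of joint pump_knob below 0.015 m).
It fails at once if the white knob is pulled out (value of joint line_knob above 0.01 m).
It also fails if it takes over 29 s, if anything falls off the work surface, if the arm or the gripper's body presses on something with over 40 N, if the wrist force passes 120 N, or if a joint passes its speed limit or range.

## Working session

There is one attempt and no reset: what is moved stays moved. The work goes in short steps, Python scripts to look and compute and a tool call to move; the robot and the scene stay as the last step left them, time stands still between calls to the robot, and variables do not carry over. Pictures are saved under pics/ and viewed, at most 10 in all, crops included, and the job is handed in when it is done.

Besides the shell and the picture viewer there is one more tool, called after "Call:" as name(argument=value, ...) on one line, values as JSON. carry_out: Moves the arm, as the interface text tells. Its arguments: {"type":"object","properties":{"commands":{"type":"array"}},"required":["commands"]}

```bash
mkdir -p pics; cat > h.py <<'E'
from cell import arm
import numpy as np, cv2
def world(cam,xy,depth,add=0):
    c=arm.calibration(cam);K=c["K"];T=np.linalg.inv(c["camera_from_world"])
    u,v=int(round(xy[0])),int(round(xy[1]))
    p=depth[max(v-2,0):v+3,max(u-2,0):u+3];d=np.median(p[p>0])+add
    return (T@np.r_[d*np.linalg.inv(K)@[xy[0],xy[1],1],1])[:3]
E
python3 - <<'E'
from h import *
o=arm.get_obs();print(o["t"],o["position"],o["orientation"],o["gripper_width"],o["force"])
for c in("scene","top"):
    im,d=arm.snapshot(c);cv2.imwrite(f"pics/{c}0.png",im[:,:,::-1]);np.save(c,d)
    for l in("vent_knob","pump_knob","line_knob"):
        for b in arm.boxes_of(c,l)[:2]: print(c,l,b["score"],b["xy"],world(c,b["xy"],d).round(4))
    for b in arm.tip_of(c,"vent_grip")[:2]: print(c,"grip",b["score"],b["xy"],world(c,b["xy"],d).round(4))
E
```

```text
0.0 [0.26228044 0.56645614 0.24696556] [-0.67588183 -3.06721547  0.00355321] 0.08569539405578476 [-0.19006735 -0.21519307  0.21879252]
scene vent_knob 0.76 [241.5, 194.0] [ 0.527  -0.0357  0.0999]
scene pump_knob 0.56 [294.6, 190.3] [0.5067 0.0516 0.127 ]
scene line_knob 0.64 [194.7, 183.7] [ 0.5456 -0.1213  0.0982]
scene grip 0.79 [240.2, 191.4] [ 0.5282 -0.0372  0.1046]
top vent_knob 0.78 [349.9, 256.3] [ 0.5149 -0.041   0.1077]
top pump_knob 0.82 [297.8, 268.6] [0.4922 0.0423 0.1327]
top line_knob 0.68 [406.4, 243.7] [ 0.5364 -0.1318  0.1081]
top grip 0.78 [350.2, 256.3] [ 0.5149 -0.0415  0.1077]
```

View pics/scene0.png

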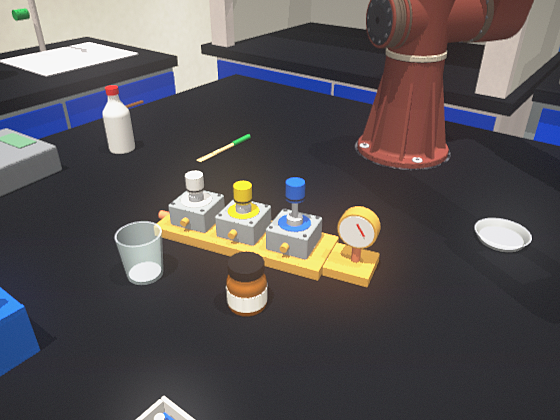

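View pics/top0.png

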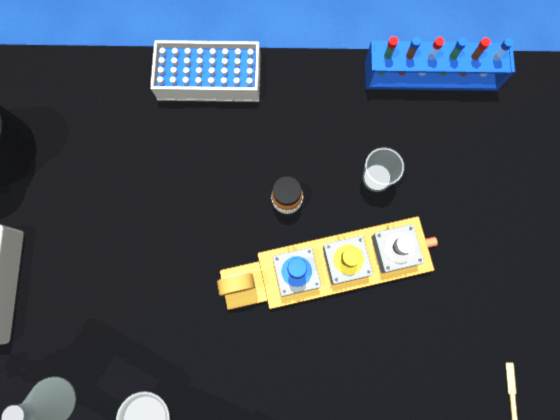

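```bash
python3 - <<'E'
from h import *
from scipy.spatial.transform import Rotation as R
im=cv2.imread("pics/top0.png");d=np.load("top.npy")
hsv=cv2.cvtColor(im,cv2.COLOR_BGR2HSV)
m=(cv2.inRange(hsv,(18,110,80),(38,255,255))>0)
v,u=np.nonzero(m);k=(abs(u-350)<30)&(abs(v-256)<30);u,v=u[k],v[k]
P=np.array([world("top",(a,b),d) for a,b in zip(u,v)]);P=P[abs(P[:,2]-.108)<.006]
print(len(P),P.mean(0),P.min(0),P.max(0))
a=np.array([.4922,.0423])-np.array([.5364,-.1318]);print("row",a,np.linalg.norm(a),np.degrees(np.arctan2(a[1],a[0])))
print(R.from_rotvec(arm.get_obs()["orientation"]).as_matrix().round(3))
E
```

```text
261 [ 0.51486635 -0.04344675  0.10746604] [ 0.50122805 -0.05741604  0.10459956] [ 0.52851344 -0.03014665  0.10853432]
row [-0.0442  0.1741] 0.17962307758191876 104.24512534656613
[[-0.907  0.42  -0.   ]
 [ 0.42   0.907 -0.   ]
 [ 0.    -0.    -1.   ]]
```

The scene view shows the yellow knob at (242,192), between white (195,183) and blue (294,190), with the gauge at (358,230). In the top view yellow is at (350,256), blue at (298,269) and white at (406,244). The measurements match what was given: the top is 0.1075 m high, the outer knobs are 0.180 m apart, and the row lies at 104°. I'll close across the row, with tool y at 14°.

Call:
carry_out(commands=[{"rotation": [0,0,-3.64],"linear": [0.018,-0.0435,-0.004],"jaw": 0.07},{"rotation": [0,0,-3.64],"linear": [0.018,-0.0435,-0.004],"jaw": 0.07},{"rotation": [0,0,-3.64],"linear": [0.018,-0.0435,-0.004],"jaw": 0.07},{"rotation": [0,0,-3.64],"linear": [0.018,-0.0435,-0.004],"jaw": 0.07},{"rotation": [0,0,-3.64],"linear": [0.018,-0.0435,-0.004],"jaw": 0.07},{"rotation": [0,0,-3.64],"linear": [0.018,-0.0435,-0.004],"jaw": 0.07},{"rotation": [0,0,-3.64],"linear": [0.018,-0.0435,-0.004],"jaw": 0.07},{"rotation": [0,0,-3.64],"linear": [0.018,-0.0435,-0.004],"jaw": 0.07},{"rotation": [0,0,-3.64],"linear": [0.018,-0.0435,-0.004],"jaw": 0.07},{"rotation": [0,0,-3.64],"linear": [0.018,-0.0435,-0.004],"jaw": 0.07},{"rotation": [0,0,-3.64],"linear": [0.018,-0.0435,-0.004],"jaw": 0.07},{"rotation": [0,0,-3.64],"linear": [0.018,-0.0435,-0.004],"jaw": 0.07},{"rotation": [0,0,-3.64],"linear": [0.018,-0.0435,-0.004],"jaw": 0.07},{"rotation": [0,0,-3.64],"linear": [0.018,-0.0435,-0.004],"jaw": 0.07},{"rotation": [0,0,0],"linear": [0,0,0],"jaw": 0.07},{"rotation": [0,0,0],"linear": [0,0,0],"jaw": 0.07}])

```text
t: 2.5
position: [0.5144, -0.0416, 0.1922]
orientation: [-1.93, -2.478, -0.0]
force: [-0.7, 0.2, 0.9]
gripper_width: 0.0702
finger_force: 0.0
```

```bash
python3 - <<'E'
from h import *
from scipy.spatial.transform import Rotation as R
im,d=arm.snapshot("scene");cv2.imwrite("pics/s1.png",cv2.resize(im[80:300,120:400,::-1],None,fx=2.5,fy=2.5))
o=arm.get_obs();M=R.from_rotvec(o["orientation"]).as_matrix();print(o["t"],o["position"],M[:,1],M[:,2],o["gripper_width"],o["force"])
E
```

```text
2.55 [ 0.51424038 -0.04112496  0.19220638] [ 9.69336453e-01  2.45736994e-01 -4.12880665e-04] [-5.74118584e-04  5.84501107e-04 -9.99999664e-01] 0.06984108603824361 [ 0.3323356   0.50781166 -0.4278027 ]
```

View pics/s1.png

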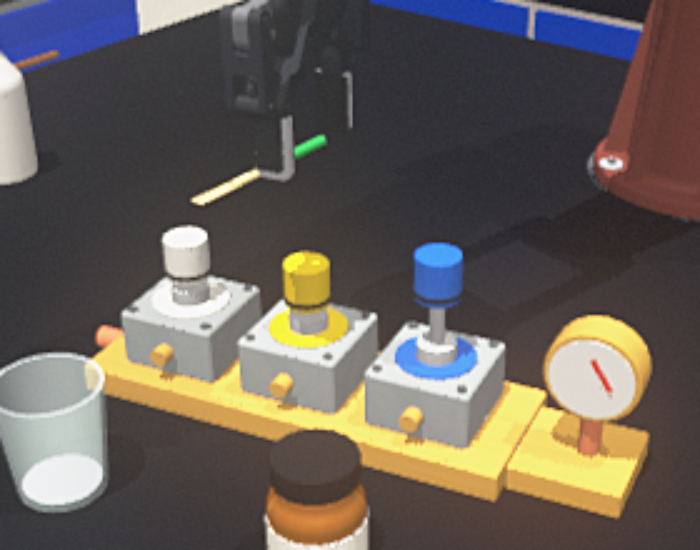

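The gripper is above and just behind the yellow knob (crop pixel 306,280), square across the row. The knobs haven't moved. Next I descend and close.

Call:
carry_out(commands=[{"rotation": [0,0,0],"linear": [0.0005,-0.002,-0.014],"jaw": 0.07},{"rotation": [0,0,0],"linear": [0,0,-0.014],"jaw": 0.07},{"rotation": [0,0,0],"linear": [0,0,-0.014],"jaw": 0.07},{"rotation": [0,0,0],"linear": [0,0,-0.014],"jaw": 0.07},{"rotation": [0,0,0],"linear": [0,0,-0.014],"jaw": 0.07},{"rotation": [0,0,0],"linear": [0,0,-0.012],"jaw": 0.07},{"rotation": [0,0,0],"linear": [0,0,-0.01],"jaw": 0.07},{"rotation": [0,0,0],"linear": [0,0,-0.008],"jaw": 0.07},{"rotation": [0,0,0],"linear": [0,0,0],"jaw": 0.07},{"rotation": [0,0,0],"linear": [0,0,0],"jaw": 0.045},{"rotation": [0,0,0],"linear": [0,0,0],"jaw": 0.045},{"rotation": [0,0,0],"linear": [0,0,0],"jaw": 0.02},{"rotation": [0,0,0],"linear": [0,0,0],"jaw": 0.02},{"rotation": [0,0,0],"linear": [0,0,0],"jaw": 0.02},{"rotation": [0,0,0],"linear": [0,0,0],"jaw": 0.02}])

```text
t: 4.42
position: [0.5157, -0.0439, 0.093]
orientation: [1.93, 2.478, 0.001]
force: [-1.3, 0.9, 5.4]
gripper_width: 0.0285
finger_force: 59.2
```

It's gripped. Now the pull: 25 mm plus a small margin.

Call:
carry_out(commands=[{"rotation": [0,0,0],"linear": [0,0,0.004],"jaw": 0.02},{"rotation": [0,0,0],"linear": [0,0,0.004],"jaw": 0.02},{"rotation": [0,0,0],"linear": [0,0,0.004],"jaw": 0.02},{"rotation": [0,0,0],"linear": [0,0,0.004],"jaw": 0.02},{"rotation": [0,0,0],"linear": [0,0,0.004],"jaw": 0.02},{"rotation": [0,0,0],"linear": [0,0,0.004],"jaw": 0.02},{"rotation": [0,0,0],"linear": [0,0,0.002],"jaw": 0.02},{"rotation": [0,0,0],"linear": [0,0,0],"jaw": 0.02}])

```text
t: 5.42
position: [0.5156, -0.0439, 0.1181]
orientation: [1.929, 2.478, 0.001]
force: [4.8, 1.0, -3.1]
gripper_width: 0.0284
finger_force: 60.0
```

```bash
python3 - <<'E'
from h import *
im,d=arm.snapshot("scene");cv2.imwrite("pics/s2.png",cv2.resize(im[80:300,120:400,::-1],None,fx=2.5,fy=2.5))
o=arm.get_obs();print(o["t"],o["position"],o["gripper_width"],o["force"])
E
```

```text
5.475 [ 0.51565663 -0.04391633  0.11814425] 0.028386313219366306 [ 5.10836664  0.32402951 -2.84130696]
```

View pics/s2.png

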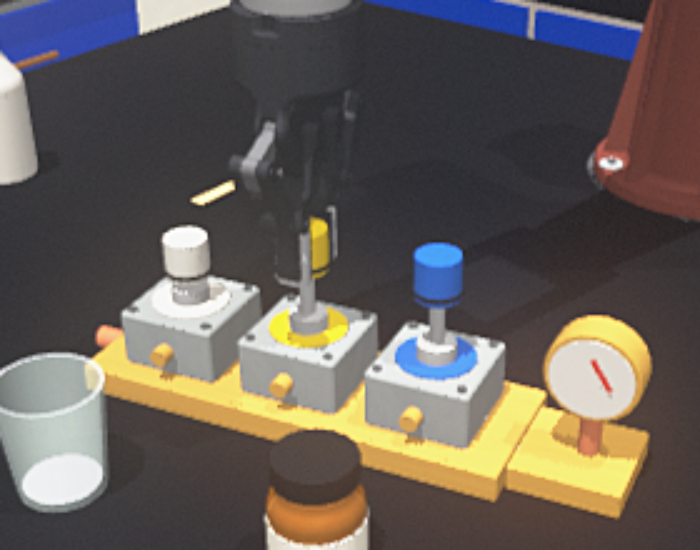

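The yellow knob is raised in the grip (crop pixel 318,245), with its thin stem showing, as on blue. TCP rise is 25.1 mm, and white and blue are unchanged. I'll hold it there for 2.5 s.

Call:
carry_out(commands=[{"rotation": [0,0,0],"linear": [0,0,0],"jaw": 0.02},{"rotation": [0,0,0],"linear": [0,0,0],"jaw": 0.02},{"rotation": [0,0,0],"linear": [0,0,0],"jaw": 0.02},{"rotation": [0,0,0],"linear": [0,0,0],"jaw": 0.02},{"rotation": [0,0,0],"linear": [0,0,0],"jaw": 0.02},{"rotation": [0,0,0],"linear": [0,0,0],"jaw": 0.02},{"rotation": [0,0,0],"linear": [0,0,0],"jaw": 0.02},{"rotation": [0,0,0],"linear": [0,0,0],"jaw": 0.02},{"rotation": [0,0,0],"linear": [0,0,0],"jaw": 0.02},{"rotation": [0,0,0],"linear": [0,0,0],"jaw": 0.02},{"rotation": [0,0,0],"linear": [0,0,0],"jaw": 0.02},{"rotation": [0,0,0],"linear": [0,0,0],"jaw": 0.02},{"rotation": [0,0,0],"linear": [0,0,0],"jaw": 0.02},{"rotation": [0,0,0],"linear": [0,0,0],"jaw": 0.02},{"rotation": [0,0,0],"linear": [0,0,0],"jaw": 0.02},{"rotation": [0,0,0],"linear": [0,0,0],"jaw": 0.02},{"rotation": [0,0,0],"linear": [0,0,0],"jaw": 0.02},{"rotation": [0,0,0],"linear": [0,0,0],"jaw": 0.02},{"rotation": [0,0,0],"linear": [0,0,0],"jaw": 0.02},{"rotation": [0,0,0],"linear": [0,0,0],"jaw": 0.02}])

```text
t: 7.98
position: [0.5157, -0.0439, 0.1181]
orientation: [1.93, 2.478, 0.001]
force: [5.5, 0.2, -2.7]
gripper_width: 0.0286
finger_force: 60.0
```

Call:
carry_out(commands=[{"rotation": [0,0,0],"linear": [0,0,-0.004],"jaw": 0.02},{"rotation": [0,0,0],"linear": [0,0,-0.004],"jaw": 0.02},{"rotation": [0,0,0],"linear": [0,0,-0.004],"jaw": 0.02},{"rotation": [0,0,0],"linear": [0,0,-0.004],"jaw": 0.02},{"rotation": [0,0,0],"linear": [0,0,-0.004],"jaw": 0.02},{"rotation": [0,0,0],"linear": [0,0,-0.004],"jaw": 0.02},{"rotation": [0,0,0],"linear": [0,0,-0.003],"jaw": 0.02},{"rotation": [0,0,0],"linear": [0,0,0],"jaw": 0.02}])

```text
t: 8.98
position: [0.5157, -0.0439, 0.093]
orientation: [1.93, 2.479, -0.0]
force: [-1.0, 2.2, 11.5]
gripper_width: 0.0287
finger_force: 61.8
```

The knob is back at its start height with an 11 N reaction, so it's home. Release and retreat.

Call:
carry_out(commands=[{"rotation": [0,0,0],"linear": [0,0,0],"jaw": 0.07},{"rotation": [0,0,0],"linear": [0,0,0],"jaw": 0.07},{"rotation": [0,0,0],"linear": [0,0,0],"jaw": 0.07},{"rotation": [0,0,0],"linear": [0,0,0],"jaw": 0.07},{"rotation": [0,0,0],"linear": [0,0,0],"jaw": 0.07},{"rotation": [0,0,0],"linear": [0,0,0.008],"jaw": 0.07},{"rotation": [0,0,0],"linear": [0,0,0.015],"jaw": 0.07},{"rotation": [0,0,0],"linear": [0,0,0.02],"jaw": 0.07},{"rotation": [0,0,0],"linear": [0,0,0.02],"jaw": 0.07},{"rotation": [0,0,0],"linear": [0,0,0.02],"jaw": 0.07},{"rotation": [0,0,0],"linear": [0,0,0.02],"jaw": 0.07},{"rotation": [0,0,0],"linear": [0,0,0.02],"jaw": 0.07},{"rotation": [0,0,0],"linear": [0,0,0],"jaw": 0.07},{"rotation": [0,0,0],"linear": [0,0,0],"jaw": 0.07}])

```text
t: 10.72
position: [0.5149, -0.0438, 0.2143]
orientation: [-1.93, -2.479, 0.0]
force: [-1.2, -0.4, -0.1]
gripper_width: 0.0703
finger_force: 0.0
```

```bash
python3 - <<'E'
from h import *
im,d=arm.snapshot("scene");cv2.imwrite("pics/s3.png",cv2.resize(im[80:300,120:400,::-1],None,fx=2.5,fy=2.5))
for l in("vent_knob","pump_knob","line_knob"):
    for b in arm.boxes_of("scene",l)[:1]: print(l,b["score"],b["xy"],world("scene",b["xy"],d).round(4))
E
```

```text
vent_knob 0.75 [242.7, 191.4] [ 0.5257 -0.0341  0.1045]
pump_knob 0.98 [295.2, 191.7] [0.5053 0.0517 0.1241]
line_knob 0.62 [195.1, 181.7] [ 0.545  -0.1205  0.1019]
```

View pics/s3.png

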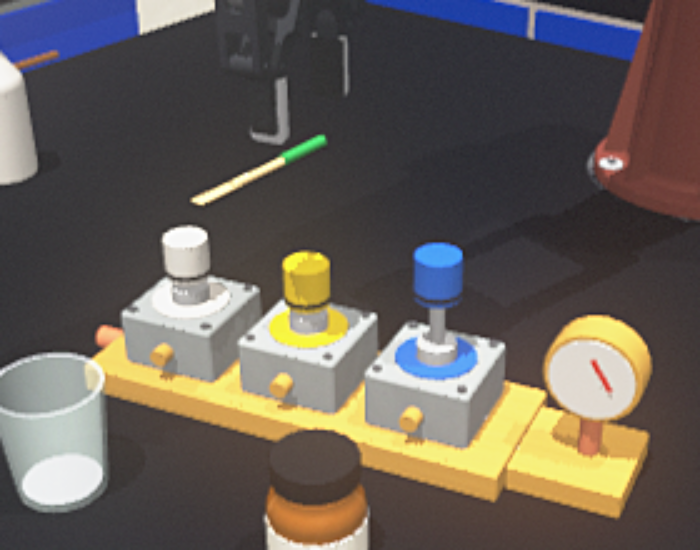

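The yellow knob is home at (306,280) in the crop, exactly where it was before the pull. Blue is out, white is in, and the gripper is clear.

```bash
python3 -c "
from cell import arm
print(arm.hand_in())"
```

```text
the job is handed in; nothing more can be done
None
```

The job is handed in, with no verdict returned: I pulled the yellow knob to its detent, held it out for over 2.5 s, pushed it home and let go; the last picture shows blue still out, white still in and the gripper clear.

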